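Report the jug that lost its cap

ROBOT

A 6-joint arm with a two-finger parallel gripper is mounted at the origin on the work surface. World frame = base frame: x ahead of the robot, y to its left, z up, the work surface at z = 0. Lengths are in m, angles in rad, forces in N, time in s.
With the tool pointing down it reaches from about 0.275 to 0.725 m from the base axis. Payload 5.6 kg.
Tool frame: the origin (TCP) lies at the very end of the fingers, on their centre line; the grasp point (between the pads) lies 19 mm behind it (tcp_to_grasp is the distance from the TCP to the grasp point, in m); z points along the fingers, y is the line along which they close (so a half turn about z gives the same grasp; the last joint's range is limited). The gripper opens to 85 mm and grips with 20 to 120 N. Pads are 22 mm wide; open, the fingers measure 114 mm over their backs; the gripper's body (76 mm by 85 mm) begins 54 mm behind the grasp point. The pads swing forward as they close: fully open they stand 13 mm farther back than shut.
Start: joints at [1.436, 0.255, 0.108, 0, -1.424, -0.285], TCP at [0.224, 0.502, 0.231] pointing down, gripper open.
Joint ranges: [-2.95, 2.95], [-1.21, 1.97], [-1.09, 1.5], [-2.87, 1.71], [-2.94, -0.07], [-3.05, 3.05]. Speed limits (rad/s): [2.57, 2.57, 3.14, 3.14, 3.14, 3.14].

INTERFACE

Orientations are given as a 3x3 rotation matrix whose columns are the frame's x, y, z axes.
In Python, from cell import * gives the robot as it stands.
- The arm moves only by the shell command python3 -m inch 'ROWS' [OPENING] [FORCE]. ROWS is JSON, a list of rows, each an object of numbers: "tx", "ty", "tz": the shift along the world's x, y, z in m; "rx", "ry", "rz": the turn, a rotation vector about the world's x, y, z in degrees. A call has 1 to 8 rows; each row shifts and turns the commanded pose from where the row before left it; what a row does not reach is not made up. A row lasts 1/10 s, in which the tool goes at most 50 mm and 8.59 degrees, less where a joint would pass 70% of its speed; a pose out of reach is approached as far as the arm can. A call is refused whole if a number of a shift passes 0.05 or a number of a turn 8.59, either way. A call with a gripper value outside its range is refused whole. OPENING is the closure in counts, from 0 (fully open) to 255 (shut), set as the call begins (- or left out, the last holds). The fingers move at their own pace and stop on an object; FORCE is the grip in N (left out, the last holds). Time passes only in rows, so rows that do not move let the fingers close. It gives the time, the measured TCP pose, the force, the opening and the grip force at its end, in the units of the state.
- get_obs(): the state, without advancing time (a new reading comes with each control period).
- grab_frame(name): name is "scene" or "top" or "wrist"; returns a dict with "frame" (420x560x3 uint8, red, green, blue), "range_z" (420x560 float32, m along the optical axis (not along the pixel's ray), 0 where there is no reading), "fx", "fy", "cx", "cy" (pixels), "R" (3x3) and "t" (3): a world point X has camera coordinates R X + t; the wrist camera has in their place "hand_eye" (4x4, takes a point from camera to tool coordinates, whose origin is the TCP and whose axes are the flange's). Camera axes: x right, y down, z forward; pixel columns grow to the right and rows downward; lengths in m; the calibration is good to about 2 mm. A picture is of the moment at which its call begins: read the wrist's pose just before it.
- hand_in(): hands the job in; it is judged then, once.
The state is a dict: "time": time; "joint_positions": joint angles; "qd": joint speeds; "joint_efforts": joint torques, N m; "eef_pos": TCP position; "orientation": TCP orientation; "ft_force": force on the tool from outside, world axes, zero at the start; "ft_torque": the same for the moment, N m; "grip_width": finger opening in m; "grasp_force": force on a finger pad.
Only numpy, scipy, OpenCV 4.12 (cv2) and the standard library are available. Lean on these libraries where they do the work, as an engineer would, in place of code of your own. Each camera call takes 0.05 s, during which the arm holds its last target. There are 200 camera calls.

TASK

One of the four jugs in the crate has lost its cap. Point it out from above: bring the fingertips a couple of centimetres over the middle of its open mouth and stay there for two seconds; then point in the same way, again for two seconds, at the loose cap on the panel that belongs on it (the same size as the caps on the other jugs), and then press the log button fully down, let it come back up and move clear. Do not touch, shift or pick up the jugs, their caps, the loose cap, the two other lids or the black connector.

Things in the scene. Friction and masses are not known exactly. Their poses are not given: they have to be found in the camera images.
- jug_open: the jug without a cap, loose, upright in the crate: milky white plastic, square body 104 x 104 mm and 130 mm tall, shoulders tapering to a round neck, a small bar handle on its own -x side; 218 mm tall to the open rim. Only this one of four shows a dark open hole in its neck. Origin: centre of its underside, z up
- jug_mouth (a point): centre of the open rim of the uncapped jug (neck 39 mm outside, hole 32 mm wide and about 20 mm deep), z up; about 223 mm above the bench
- jug_a: capped jug: same milky white jug as jug_open but with a ribbed white screw cap on its neck, 219 mm tall over all. Loose; leave alone. Origin: centre of its underside
- jug_b: capped jug: same milky white jug as jug_open but with a ribbed white screw cap on its neck, 219 mm tall over all. Loose; leave alone. Origin: centre of its underside
- jug_c: capped jug: same milky white jug as jug_open but with a ribbed white screw cap on its neck, 219 mm tall over all. Loose; leave alone. Origin: centre of its underside
- cap: the loose jug cap, the same as those on the capped jugs: a ribbed white disc 44 mm across and 16 mm tall, flat on the panel. Of the three white discs there it is the middle size. Origin: centre of its underside
- cap_top (a point): centre of the top face of the loose jug cap, z up, about 22 mm above the bench
- wide_lid: wide tub lid, loose on the panel: ribbed white disc 78 mm across, 14 mm tall; leave alone. Origin: centre of its underside
- small_cap: small bottle cap, loose on the panel: ribbed white disc 24 mm across, 16 mm tall; leave alone. Origin: centre of its underside
- log_button (a joint): travel of the log button, in m: 0 up, 0.006 fully down; sprung, comes back up by itself; about 5 N takes it fully down
- log_button_top (a point): centre of the top face of the log button: a round steel push button 32 mm across on a black box 64 x 64 x 24 mm fixed to the panel, standing 10 mm proud of it, pressed straight down; about 40 mm above the bench when up
- connector: black shelf connector with four stubby arms in a cross, 66 mm across, 14 mm tall, loose near the middle of the panel; leave alone. Origin: centre of its underside
- crate: dark grey open crate 270 x 270 mm, walls 65 mm tall, floor 5 mm thick, fixed on the bench to the robot's left or right; the four jugs stand in it two by two, 126 mm apart. Origin: centre of its underside
- panel: dark grey shelf panel 300 x 300 x 6 mm fixed flat on the bench on the other side from the crate; near its four corners, in any order, 150 mm apart, are the jug cap, the wide lid, the small cap and the log button. Origin: centre of its underside
There are look-alikes about, which are no part of the job. What is shaped like the jug_open but blue or yellow is not meant.

How it is judged:
By the outcome, as a careful person would: the job done as asked, in the order asked, and still so for the second after the job is handed in, with the robot touching nothing.
It also fails if it takes over 54 s, if anything falls off the work surface, if the arm or the gripper's body presses on something with over 40 N, if the wrist force passes 120 N, or if a joint passes its speed limit or range.

## Working session

There is one attempt and no reset: what is moved stays moved. The work goes in short steps, Python scripts to look and compute and a shell command to move; the robot and the scene stay as the last step left them, time stands still between calls to the robot, and variables do not carry over. Pictures are saved under pics/ and viewed, at most 10 in all, crops included, and the job is handed in when it is done.

```bash
mkdir -p pics; cat > h.py <<'E'
from cell import *
import numpy as np, cv2
def save(n,f): cv2.imwrite(f'pics/{n}.png',f['frame'][:,:,::-1])
def world(f):
    z=f['range_z'].astype(float); v,u=np.mgrid[:z.shape[0],:z.shape[1]]
    P=np.stack([(u-f['cx'])/f['fx']*z,(v-f['cy'])/f['fy']*z,z],-1)
    return (P-np.array(f['t']))@np.array(f['R'])
E
python3 - <<'E'
from h import *
import pickle
o=get_obs(); print(o['time'],o['eef_pos'],o['orientation'],o['grip_width'])
f=grab_frame('top'); save('top',f); g=grab_frame('scene'); save('scene',g)
pickle.dump((f,g),open('fr.pkl','wb'))
E
```

```text
0.0 [0.22389929 0.50181625 0.23038198] [[ 9.13141775e-01 -4.07641471e-01 -7.28264343e-04]
 [-4.07642117e-01 -9.13140036e-01 -1.78321739e-03]
 [ 6.19060316e-05  1.92520151e-03 -9.99998145e-01]] 0.08548602321945571
```

View pics/top.png

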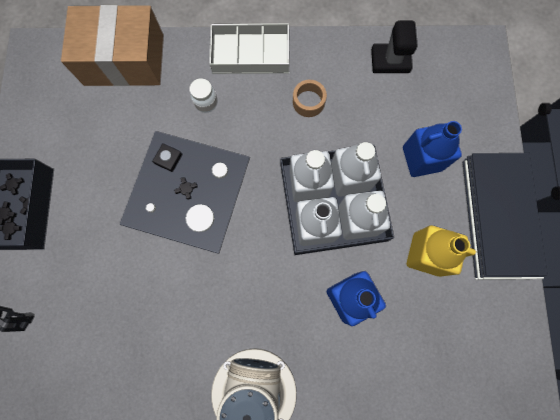

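View pics/scene.png

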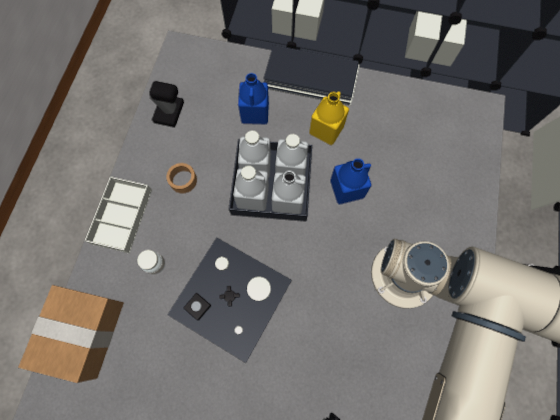

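The top view shows the crate with an open neck at about (323,211) and caps at (315,159), (366,151) and (376,203). The panel has a wide lid (200,217), middle disc (220,170), small cap (150,207), button (165,155) and connector (186,188). 

Look-alikes: blue jugs at (452,128) and (366,298), a yellow jug at (460,245), and a white bottle at (202,92) off the panel. I choose the mouth at (323,211) and the cap at (220,170).

```bash
python3 - <<'E'
from h import *
import pickle
f,g=pickle.load(open('fr.pkl','rb'))
for n,F in (('top',f),('scene',g)):
    R,t=np.array(F['R']),np.array(F['t'])
    pr=lambda X:(lambda c:(c[0]/c[2]*F['fx']+F['cx'],c[1]/c[2]*F['fy']+F['cy'],c[2]))(R@np.array(X)+t)
    print(n,'campos',-R.T@t,'origin px',pr([0,0,0]),'tcp',pr([.224,.502,.23]))
    W=world(F)
    pts=dict(top=dict(mouth=(323,211),cA=(315,159),cB=(366,151),cC=(376,203),cap=(220,170),wide=(200,217),small=(150,207),button=(165,155)),
             scene=dict(mouth=(290,178),cap=(222,263),wide=(258,288),small=(238,330),button=(197,306)))[n]
    hsv=cv2.cvtColor(F['frame'],cv2.COLOR_RGB2HSV)
    for k,(u,v) in pts.items():
        w=W[v-12:v+13,u-12:u+13].reshape(-1,3); 
        if k in('mouth',): m=(w[:,2]>.213)&(w[:,2]<.235)
        elif k[0]=='c' and k!='cap': m=w[:,2]>.21
        elif k=='button': m=(w[:,2]>.035)
        else: m=(w[:,2]>.014)&(w[:,2]<.03)
        q=w[m]
        print(k,W[v,u].round(3), m.sum(), 'mid',((q.min(0)+q.max(0))/2).round(4),'ext',np.ptp(q,0).round(3),'medz',np.median(q[:,2]).round(3)) if m.sum() else print(k,W[v,u])
c=cv2.resize(f['frame'][110:260,110:400],None,fx=2.75,fy=2.75,interpolation=cv2.INTER_CUBIC)
cv2.imwrite('pics/crop.png',c[:,:,::-1])
E
```

```text
top campos [ 0.24851347 -0.07225538  1.09701527] origin px (np.float64(253.33364882880016), np.float64(391.97971349154227), np.float64(1.0203112473937526)) tcp (np.float64(16.1532444829449), np.float64(308.03664336306264), np.float64(0.8433971183955542))
mouth [ 0.441 -0.174  0.205] 99 mid [ 0.44   -0.1718  0.2202] ext [0.038 0.037 0.014] medz 0.222
cA [ 0.564 -0.156  0.223] 285 mid [ 0.4175 -0.1251  0.6539] ext [0.338 0.106 0.886] medz 0.224
cB [ 0.583 -0.278  0.224] 290 mid [ 0.428  -0.1863  0.6541] ext [0.359 0.228 0.886] medz 0.224
cC [ 0.456 -0.295  0.224] 309 mid [ 0.363  -0.194   0.6536] ext [0.229 0.243 0.887] medz 0.224
cap [0.605 0.101 0.021] 177 mid [0.6056 0.1015 0.0214] ext [0.043 0.041 0.014] medz 0.022
wide [0.466 0.154 0.021] 550 mid [0.4665 0.1543 0.0204] ext [0.071 0.07  0.012] medz 0.02
small [0.496 0.297 0.022] 64 mid [0.4968 0.2969 0.0201] ext [0.023 0.025 0.011] medz 0.021
button [0.644 0.257 0.041] 99 mid [0.4546 0.1019 0.5661] ext [0.412 0.348 1.062] medz 0.04
scene campos [0.36071894 0.29756741 1.32604514] origin px (np.float64(403.16208855784305), np.float64(274.6425028679188), np.float64(1.3262660783841393)) tcp (np.float64(314.49620537324785), np.float64(436.9830001934791), np.float64(0.9703511229755883))
mouth [ 0.437 -0.172  0.206] 61 mid [ 0.4412 -0.1694  0.2196] ext [0.037 0.039 0.012] medz 0.221
cap [0.604 0.104 0.025] 134 mid [0.6069 0.1055 0.0213] ext [0.044 0.043 0.012] medz 0.021
wide [0.466 0.157 0.02 ] 434 mid [0.4656 0.1584 0.0204] ext [0.078 0.077 0.013] medz 0.02
small [0.496 0.3   0.024] 49 mid [0.4957 0.2999 0.0206] ext [0.028 0.025 0.012] medz 0.02
button [0.642 0.258 0.036] 82 mid [0.5121 0.2697 0.6805] ext [0.303 0.056 1.291] medz 0.039
```

View pics/crop.png

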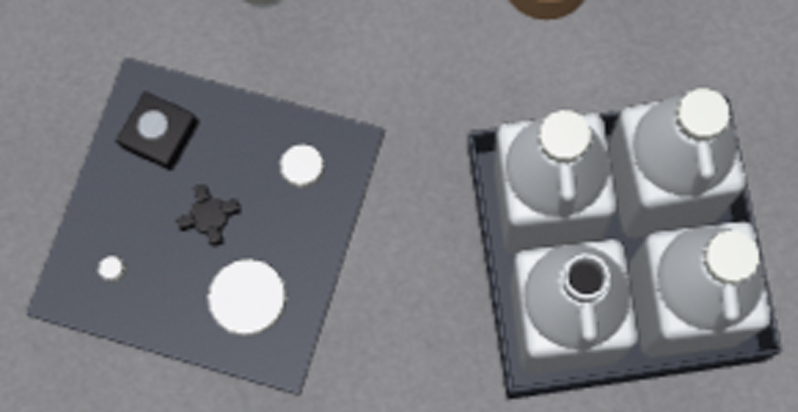

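The crop confirms both choices: only the jug at crop (587,277) has a dark hole, and the disc at (301,164) is the middle size (44 mm measured). Mouth is at (0.441, -0.171, 0.222), cap at (0.606, 0.103, 0.022), button near (0.643, 0.257, 0.040). All three fit the heights given and are within reach. Next I shut the gripper and go to the mouth.

```bash
python3 -m inch '[{"tz":0.03},{"tx":0.01,"ty":-0.03,"tz":0.03},{"tx":0.012,"ty":-0.04},{"tx":0.012,"ty":-0.04},{"tx":0.012,"ty":-0.04},{"tx":0.012,"ty":-0.04},{"tx":0.012,"ty":-0.04},{"tx":0.012,"ty":-0.04}]' 255 && python3 -m inch '[{"tx":0.012,"ty":-0.04},{"tx":0.012,"ty":-0.04},{"tx":0.012,"ty":-0.04},{"tx":0.012,"ty":-0.04},{"tx":0.012,"ty":-0.04},{"tx":0.012,"ty":-0.04},{"tx":0.012,"ty":-0.04},{}]'
```

```text
$[0]: bad value
```

```bash
python3 -m inch '[{"tx":0,"ty":0,"tz":0.03,"rx":0,"ry":0,"rz":0},{"tx":0.01,"ty":-0.03,"tz":0.03,"rx":0,"ry":0,"rz":0},{"tx":0.012,"ty":-0.04,"tz":0,"rx":0,"ry":0,"rz":0},{"tx":0.012,"ty":-0.04,"tz":0,"rx":0,"ry":0,"rz":0},{"tx":0.012,"ty":-0.04,"tz":0,"rx":0,"ry":0,"rz":0},{"tx":0.012,"ty":-0.04,"tz":0,"rx":0,"ry":0,"rz":0},{"tx":0.012,"ty":-0.04,"tz":0,"rx":0,"ry":0,"rz":0},{"tx":0.012,"ty":-0.04,"tz":0,"rx":0,"ry":0,"rz":0}]' 255
```

```text
time: 0.9
eef_pos: [0.306, 0.2304, 0.291]
orientation: [[0.913, -0.407, -0.0], [-0.407, -0.913, -0.0], [-0.0, 0.0, -1.0]]
ft_force: [0.6, 0.2, 0.4]
grip_width: 0.0001
grasp_force: 0.0
```

```bash
python3 -m inch '[{"tx":0.014,"ty":-0.04,"tz":0,"rx":0,"ry":0,"rz":0},{"tx":0.014,"ty":-0.04,"tz":0,"rx":0,"ry":0,"rz":0},{"tx":0.014,"ty":-0.04,"tz":0,"rx":0,"ry":0,"rz":0},{"tx":0.014,"ty":-0.04,"tz":0,"rx":0,"ry":0,"rz":0},{"tx":0.014,"ty":-0.04,"tz":0,"rx":0,"ry":0,"rz":0},{"tx":0.014,"ty":-0.04,"tz":0,"rx":0,"ry":0,"rz":0},{"tx":0.014,"ty":-0.04,"tz":0,"rx":0,"ry":0,"rz":0},{"tx":0.014,"ty":-0.04,"tz":0,"rx":0,"ry":0,"rz":0}]' && python3 -m inch '[{"tx":0.012,"ty":-0.04,"tz":0,"rx":0,"ry":0,"rz":0},{"tx":0.01,"ty":-0.03,"tz":0,"rx":0,"ry":0,"rz":0},{"tx":0,"ty":0,"tz":0,"rx":0,"ry":0,"rz":0},{"tx":0,"ty":0,"tz":0,"rx":0,"ry":0,"rz":0}]'
python3 - <<'E'
from h import *
o=get_obs(); f=grab_frame('wrist'); save('w1',f); print(o['eef_pos'])
z=f['range_z'].astype(float); v,u=np.mgrid[:420,:560]
P=np.stack([(u-f['cx'])/f['fx']*z,(v-f['cy'])/f['fy']*z,z,np.ones_like(z)],-1)@np.array(f['hand_eye']).T
W=P[...,:3]@np.array(o['orientation']).T+o['eef_pos']
m=(z>0)&(abs(W[...,2]-.222)<.004)&(np.hypot(W[...,0]-.441,W[...,1]+.171)<.03)
q=W[m]; print(m.sum(),(q.min(0)+q.max(0))/2,np.ptp(q,axis=0),np.median(q[:,2]))
E
```

```text
time: 1.7
eef_pos: [0.4181, -0.0896, 0.2911]
orientation: [[0.913, -0.408, -0.0], [-0.408, -0.913, 0.0], [-0.0, -0.0, -1.0]]
ft_force: [1.8, 1.4, 0.3]
grip_width: 0.0004
grasp_force: 0.0
time: 2.1
eef_pos: [0.4399, -0.1581, 0.2906]
orientation: [[0.912, -0.409, -0.002], [-0.409, -0.912, 0.0], [-0.002, 0.0, -1.0]]
ft_force: [0.5, -0.1, -0.9]
grip_width: -0.0
grasp_force: 0.0
[ 0.43988701 -0.15814179  0.29055766]
756 [ 0.44128977 -0.16992972  0.22096205] [0.03879337 0.03816073 0.00584365] 0.22151560501269948
```

View pics/w1.png

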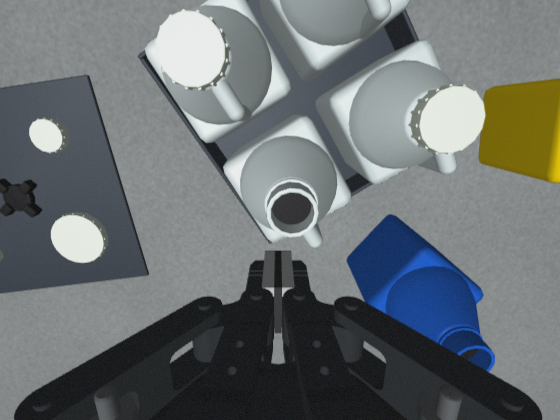

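The wrist view has the open mouth at (292,208) just ahead of the fingertips at (278,255). It measures (0.441, -0.170, 0.222), which agrees with the top view. I shift, lower to 2 cm above the rim and hold.

```bash
python3 -m inch '[{"tx":0.001,"ty":-0.012,"tz":0,"rx":0,"ry":0,"rz":0},{"tx":0,"ty":0,"tz":-0.02,"rx":0,"ry":0,"rz":0},{"tx":0,"ty":0,"tz":-0.02,"rx":0,"ry":0,"rz":0},{"tx":0,"ty":0,"tz":-0.008,"rx":0,"ry":0,"rz":0},{"tx":0,"ty":0,"tz":0,"rx":0,"ry":0,"rz":0},{"tx":0,"ty":0,"tz":0,"rx":0,"ry":0,"rz":0},{"tx":0,"ty":0,"tz":0,"rx":0,"ry":0,"rz":0},{"tx":0,"ty":0,"tz":0,"rx":0,"ry":0,"rz":0}]'
```

```text
time: 2.95
eef_pos: [0.4416, -0.1698, 0.2441]
orientation: [[0.913, -0.407, 0.002], [-0.407, -0.913, -0.0], [0.001, -0.0, -1.0]]
ft_force: [-0.4, -0.3, -0.4]
grip_width: 0.0002
grasp_force: 0.0
```

```bash
Z='{"tx":0,"ty":0,"tz":0,"rx":0,"ry":0,"rz":0}'
python3 -m inch '[{"tx":0,"ty":0,"tz":0,"rx":0,"ry":0,"rz":0},{"tx":0,"ty":0,"tz":0,"rx":0,"ry":0,"rz":0},{"tx":0,"ty":0,"tz":0,"rx":0,"ry":0,"rz":0},{"tx":0,"ty":0,"tz":0,"rx":0,"ry":0,"rz":0},{"tx":0,"ty":0,"tz":0,"rx":0,"ry":0,"rz":0},{"tx":0,"ty":0,"tz":0,"rx":0,"ry":0,"rz":0},{"tx":0,"ty":0,"tz":0,"rx":0,"ry":0,"rz":0},{"tx":0,"ty":0,"tz":0,"rx":0,"ry":0,"rz":0}]' >/dev/null
python3 -m inch '[{"tx":0,"ty":0,"tz":0,"rx":0,"ry":0,"rz":0},{"tx":0,"ty":0,"tz":0,"rx":0,"ry":0,"rz":0},{"tx":0,"ty":0,"tz":0,"rx":0,"ry":0,"rz":0},{"tx":0,"ty":0,"tz":0,"rx":0,"ry":0,"rz":0},{"tx":0,"ty":0,"tz":0,"rx":0,"ry":0,"rz":0},{"tx":0,"ty":0,"tz":0,"rx":0,"ry":0,"rz":0},{"tx":0,"ty":0,"tz":0,"rx":0,"ry":0,"rz":0},{"tx":0,"ty":0,"tz":0,"rx":0,"ry":0,"rz":0}]' >/dev/null
python3 -m inch '[{"tx":0,"ty":0,"tz":0,"rx":0,"ry":0,"rz":0},{"tx":0,"ty":0,"tz":0,"rx":0,"ry":0,"rz":0},{"tx":0,"ty":0,"tz":0,"rx":0,"ry":0,"rz":0},{"tx":0,"ty":0,"tz":0,"rx":0,"ry":0,"rz":0},{"tx":0,"ty":0,"tz":0,"rx":0,"ry":0,"rz":0},{"tx":0,"ty":0,"tz":0,"rx":0,"ry":0,"rz":0},{"tx":0,"ty":0,"tz":0,"rx":0,"ry":0,"rz":0},{"tx":0,"ty":0,"tz":0,"rx":0,"ry":0,"rz":0}]'
python3 -m inch '[{"tx":0,"ty":0,"tz":0.03,"rx":0,"ry":0,"rz":0},{"tx":0,"ty":0,"tz":0.03,"rx":0,"ry":0,"rz":0},{"tx":0.02,"ty":0.035,"tz":0,"rx":0,"ry":0,"rz":0},{"tx":0.02,"ty":0.035,"tz":0,"rx":0,"ry":0,"rz":0},{"tx":0.02,"ty":0.035,"tz":0,"rx":0,"ry":0,"rz":0},{"tx":0.02,"ty":0.035,"tz":0,"rx":0,"ry":0,"rz":0},{"tx":0.02,"ty":0.035,"tz":0,"rx":0,"ry":0,"rz":0},{"tx":0.02,"ty":0.035,"tz":0,"rx":0,"ry":0,"rz":0}]'
```

```text
time: 5.35
eef_pos: [0.4412, -0.1697, 0.2433]
orientation: [[0.913, -0.408, 0.0], [-0.408, -0.913, -0.0], [0.0, 0.0, -1.0]]
ft_force: [0.3, 0.3, -0.1]
grip_width: 0.0002
grasp_force: 0.0
time: 6.15
eef_pos: [0.5617, 0.0418, 0.3034]
orientation: [[0.913, -0.407, 0.0], [-0.407, -0.913, -0.0], [0.0, -0.0, -1.0]]
ft_force: [0.2, -0.5, 0.3]
grip_width: -0.0002
grasp_force: 0.0
```

```bash
python3 -m inch '[{"tx":0.02,"ty":0.03,"tz":-0.03,"rx":0,"ry":0,"rz":0},{"tx":0.02,"ty":0.03,"tz":-0.03,"rx":0,"ry":0,"rz":0},{"tx":0.005,"ty":0.002,"tz":-0.04,"rx":0,"ry":0,"rz":0},{"tx":0,"ty":0,"tz":-0.04,"rx":0,"ry":0,"rz":0},{"tx":0,"ty":0,"tz":-0.03,"rx":0,"ry":0,"rz":0},{"tx":0,"ty":0,"tz":0,"rx":0,"ry":0,"rz":0},{"tx":0,"ty":0,"tz":0,"rx":0,"ry":0,"rz":0}]'
python3 - <<'E'
from h import *
o=get_obs(); f=grab_frame('wrist'); save('w2',f); print(o['eef_pos'])
z=f['range_z'].astype(float); v,u=np.mgrid[:420,:560]
P=np.stack([(u-f['cx'])/f['fx']*z,(v-f['cy'])/f['fy']*z,z,np.ones_like(z)],-1)@np.array(f['hand_eye']).T
W=P[...,:3]@np.array(o['orientation']).T+o['eef_pos']
for c,h in (((.606,.103),.022),((.643,.257),.04)):
    m=(z>0)&(abs(W[...,2]-h)<.004)&(np.hypot(W[...,0]-c[0],W[...,1]-c[1])<.035)
    q=W[m]; print(m.sum()); 
    if len(q): print((q.min(0)+q.max(0))/2,np.ptp(q,axis=0),np.median(q[:,2]))
E
```

```text
time: 6.85
eef_pos: [0.6066, 0.102, 0.1341]
orientation: [[0.913, -0.407, 0.0], [-0.407, -0.913, -0.001], [0.001, 0.001, -1.0]]
ft_force: [0.9, -0.6, 1.2]
grip_width: -0.0002
grasp_force: 0.0
[0.60661362 0.10203293 0.13414384]
1817
[0.6089254  0.10521283 0.02069607] [0.04414828 0.04395593 0.00534693] 0.02075713616538931
984
[0.64714941 0.25955813 0.03849329] [0.0311841  0.03216254 0.00493724] 0.038716895526876786
```

View pics/w2.png

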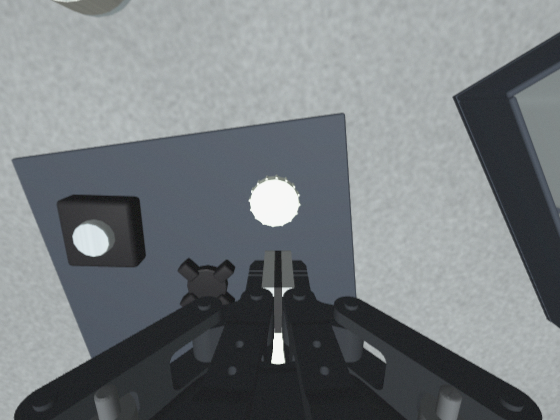

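The wrist view shows the cap at (274,202), whole and 44 mm across, and the button at (92,239), 32 mm across. Both agree with the top view to 3 mm. I lower over the cap and hold.

```bash
python3 -m inch '[{"tx":0.001,"ty":0.002,"tz":-0.03,"rx":0,"ry":0,"rz":0},{"tx":0,"ty":0,"tz":-0.03,"rx":0,"ry":0,"rz":0},{"tx":0,"ty":0,"tz":-0.02,"rx":0,"ry":0,"rz":0},{"tx":0,"ty":0,"tz":-0.01,"rx":0,"ry":0,"rz":0},{"tx":0,"ty":0,"tz":0,"rx":0,"ry":0,"rz":0},{"tx":0,"ty":0,"tz":0,"rx":0,"ry":0,"rz":0},{"tx":0,"ty":0,"tz":0,"rx":0,"ry":0,"rz":0},{"tx":0,"ty":0,"tz":0,"rx":0,"ry":0,"rz":0}]'
```

```text
time: 7.7
eef_pos: [0.608, 0.1045, 0.0447]
orientation: [[0.913, -0.407, 0.002], [-0.407, -0.913, 0.001], [0.002, -0.002, -1.0]]
ft_force: [0.4, -0.7, -0.0]
grip_width: 0.0001
grasp_force: 0.0
```

```bash
python3 -m inch '[{"tx":0,"ty":0,"tz":-0.002,"rx":0,"ry":0,"rz":0},{"tx":0,"ty":0,"tz":0,"rx":0,"ry":0,"rz":0},{"tx":0,"ty":0,"tz":0,"rx":0,"ry":0,"rz":0},{"tx":0,"ty":0,"tz":0,"rx":0,"ry":0,"rz":0},{"tx":0,"ty":0,"tz":0,"rx":0,"ry":0,"rz":0},{"tx":0,"ty":0,"tz":0,"rx":0,"ry":0,"rz":0},{"tx":0,"ty":0,"tz":0,"rx":0,"ry":0,"rz":0},{"tx":0,"ty":0,"tz":0,"rx":0,"ry":0,"rz":0}]' >/dev/null
python3 -m inch '[{"tx":0,"ty":0,"tz":0,"rx":0,"ry":0,"rz":0},{"tx":0,"ty":0,"tz":0,"rx":0,"ry":0,"rz":0},{"tx":0,"ty":0,"tz":0,"rx":0,"ry":0,"rz":0},{"tx":0,"ty":0,"tz":0,"rx":0,"ry":0,"rz":0},{"tx":0,"ty":0,"tz":0,"rx":0,"ry":0,"rz":0},{"tx":0,"ty":0,"tz":0,"rx":0,"ry":0,"rz":0},{"tx":0,"ty":0,"tz":0,"rx":0,"ry":0,"rz":0},{"tx":0,"ty":0,"tz":0,"rx":0,"ry":0,"rz":0}]' >/dev/null
python3 -m inch '[{"tx":0,"ty":0,"tz":0,"rx":0,"ry":0,"rz":0},{"tx":0,"ty":0,"tz":0,"rx":0,"ry":0,"rz":0},{"tx":0,"ty":0,"tz":0,"rx":0,"ry":0,"rz":0},{"tx":0,"ty":0,"tz":0,"rx":0,"ry":0,"rz":0},{"tx":0,"ty":0,"tz":0,"rx":0,"ry":0,"rz":0},{"tx":0,"ty":0,"tz":0,"rx":0,"ry":0,"rz":0},{"tx":0,"ty":0,"tz":0,"rx":0,"ry":0,"rz":0},{"tx":0,"ty":0,"tz":0,"rx":0,"ry":0,"rz":0}]'
python3 -m inch '[{"tx":0,"ty":0,"tz":0.03,"rx":0,"ry":0,"rz":0},{"tx":0,"ty":0,"tz":0.03,"rx":0,"ry":0,"rz":0},{"tx":0.01,"ty":0.04,"tz":0,"rx":0,"ry":0,"rz":0},{"tx":0.01,"ty":0.04,"tz":0,"rx":0,"ry":0,"rz":0},{"tx":0.01,"ty":0.04,"tz":0,"rx":0,"ry":0,"rz":0},{"tx":0.008,"ty":0.034,"tz":0,"rx":0,"ry":0,"rz":0},{"tx":0,"ty":0,"tz":0,"rx":0,"ry":0,"rz":0},{"tx":0,"ty":0,"tz":0,"rx":0,"ry":0,"rz":0}]'
```

```text
time: 10.1
eef_pos: [0.6071, 0.1042, 0.0413]
orientation: [[0.913, -0.408, 0.0], [-0.408, -0.913, -0.0], [0.0, 0.0, -1.0]]
ft_force: [0.2, -0.4, -0.7]
grip_width: 0.0002
grasp_force: 0.0
time: 10.9
eef_pos: [0.6449, 0.259, 0.1006]
orientation: [[0.914, -0.406, -0.001], [-0.406, -0.914, -0.001], [-0.0, 0.001, -1.0]]
ft_force: [-0.3, 0.4, -0.1]
grip_width: -0.0001
grasp_force: 0.0
```

```bash
python3 -m inch '[{"tx":0,"ty":0,"tz":-0.025,"rx":0,"ry":0,"rz":0},{"tx":0,"ty":0,"tz":-0.02,"rx":0,"ry":0,"rz":0},{"tx":0,"ty":0,"tz":-0.01,"rx":0,"ry":0,"rz":0},{"tx":0,"ty":0,"tz":0,"rx":0,"ry":0,"rz":0},{"tx":0,"ty":0,"tz":-0.004,"rx":0,"ry":0,"rz":0},{"tx":0,"ty":0,"tz":-0.003,"rx":0,"ry":0,"rz":0},{"tx":0,"ty":0,"tz":-0.002,"rx":0,"ry":0,"rz":0},{"tx":0,"ty":0,"tz":0,"rx":0,"ry":0,"rz":0}]'
```

```text
time: 11.7
eef_pos: [0.6458, 0.2584, 0.0382]
orientation: [[0.913, -0.407, 0.002], [-0.407, -0.913, 0.0], [0.001, -0.001, -1.0]]
ft_force: [0.6, -1.1, 2.1]
grip_width: -0.0001
grasp_force: 1.2
```

```bash
python3 -m inch '[{"tx":0,"ty":0,"tz":-0.002,"rx":0,"ry":0,"rz":0},{"tx":0,"ty":0,"tz":-0.002,"rx":0,"ry":0,"rz":0},{"tx":0,"ty":0,"tz":-0.001,"rx":0,"ry":0,"rz":0},{"tx":0,"ty":0,"tz":0,"rx":0,"ry":0,"rz":0},{"tx":0,"ty":0,"tz":0,"rx":0,"ry":0,"rz":0}]'
```

```text
time: 12.2
eef_pos: [0.6459, 0.2584, 0.034]
orientation: [[0.913, -0.407, 0.002], [-0.407, -0.913, 0.0], [0.002, -0.001, -1.0]]
ft_force: [-1.2, -1.2, 8.5]
grip_width: 0.0002
grasp_force: 4.5
```

```bash
python3 -m inch '[{"tx":0,"ty":0,"tz":-0.001,"rx":0,"ry":0,"rz":0},{"tx":0,"ty":0,"tz":0,"rx":0,"ry":0,"rz":0},{"tx":0,"ty":0,"tz":0,"rx":0,"ry":0,"rz":0}]'
```

```text
time: 12.5
eef_pos: [0.6459, 0.2584, 0.034]
orientation: [[0.913, -0.407, 0.003], [-0.407, -0.913, 0.0], [0.002, -0.002, -1.0]]
ft_force: [-3.9, -1.9, 13.4]
grip_width: 0.0001
grasp_force: 6.5
```

The button is on its stop: z did not change while the force rose to 13 N. I lift clear and check.

```bash
python3 -m inch '[{"tx":0,"ty":0,"tz":0.005,"rx":0,"ry":0,"rz":0},{"tx":0,"ty":0,"tz":0.01,"rx":0,"ry":0,"rz":0},{"tx":0,"ty":0,"tz":0.03,"rx":0,"ry":0,"rz":0},{"tx":0,"ty":0,"tz":0.04,"rx":0,"ry":0,"rz":0},{"tx":-0.01,"ty":0,"tz":0.04,"rx":0,"ry":0,"rz":0},{"tx":-0.02,"ty":0,"tz":0.03,"rx":0,"ry":0,"rz":0},{"tx":0,"ty":0,"tz":0,"rx":0,"ry":0,"rz":0},{"tx":0,"ty":0,"tz":0,"rx":0,"ry":0,"rz":0}]'
python3 - <<'E'
from h import *
import pickle
f,_=pickle.load(open('fr.pkl','rb'))
o=get_obs(); g=grab_frame('wrist')
z=g['range_z'].astype(float); v,u=np.mgrid[:420,:560]
P=np.stack([(u-g['cx'])/g['fx']*z,(v-g['cy'])/g['fy']*z,z,np.ones_like(z)],-1)@np.array(g['hand_eye']).T
W=P[...,:3]@np.array(o['orientation']).T+o['eef_pos']
m=(z>0)&(np.hypot(W[...,0]-.6455,W[...,1]-.258)<.012); print('button z',np.median(W[m][:,2]),m.sum())
n=grab_frame('top'); save('end',n)
E
```

```text
time: 13.3
eef_pos: [0.6146, 0.2587, 0.187]
orientation: [[0.913, -0.407, 0.0], [-0.407, -0.913, 0.001], [-0.0, -0.001, -1.0]]
ft_force: [-0.6, -0.0, -1.3]
grip_width: -0.0003
grasp_force: 0.0
button z 0.27682443619187375 3029
```

View pics/end.png

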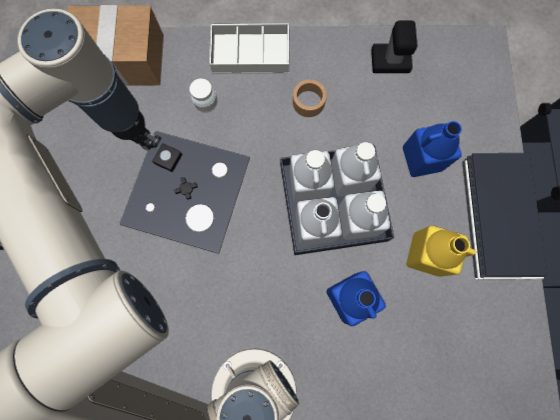

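The end view shows the jugs, caps, lids and connector at their first pixels and the arm clear of everything. The wrist reading for the button height hit the gripper, so it doesn't count, but the lift left no force on the tool and the button is sprung. I hand in.

```bash
python3 -c "
from cell import *
print(hand_in())"
```

```text
the job is handed in; nothing more can be done
None
```

I pointed at the open jug's mouth and then at the loose jug cap for over two seconds each, about 2 cm above, pressed the log button to its stop and moved clear, and handed the job in at about 13 s; nothing else moved, though I had no clear reading of the button back up.

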